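Push a parts carton through the self-closing flap of a stockroom drop box

TASK

Return the small carton that lies in the lane on top of the drop box: push the steel bar sideways, away from the lane, with one finger so that the dust flap swings up, and while that finger keeps it open push the carton along the lane with the other finger until it drops into the box. Keep the flap open until the carton has dropped, then let it fall shut. Only push, gently: do not pinch or lift the carton, and leave the other things on the counter where they are.

Things in the scene. Friction and masses are not known exactly. Their poses are not given: they have to be found in the camera images.
- drop_box: Fixed grey steel box on the counter, 265 long (its x) x 160 wide (its y) x 85 mm high. Its origin is on the counter, under the lane's centre line at the near edge of the hatch; x points along the lane in the pushing direction, z up. In this frame, mm: flat top (deck) at z = 85, x -150..115, y -70..90.
- lane (a point): Middle of the carton's lane, on the deck at x = -75, y = 0, z = 85 mm of the box. The lane runs along y = 0 from x = -150 to 0 between two guide strips 6 high and 6 wide at y = -25 and +25 (44 clear between them). Apart from these strips the deck is bare, so a finger fits between carton and push bar.
- hatch (a point): Centre of the hatch at deck level: a hole in the deck, box x 0..100, y -36..46, over a bin 79 mm deep. The shut flap, a 6 mm aluminium plate, covers x -3..105, y -39..56, z 86..92 and blocks the end of the lane. The carton tips in by itself once its centre is past x = 0.
- flap (a joint): Flap angle, rad: 0 shut (level), 1.05 stop. Hinge line along box x at y = 54, z = 89 mm. Opening turns the plate's -y edge up and the push bar, 40 mm above the hinge, outward: bar axis at y = 54 + 40 sin(angle), z = 89 + 40 cos(angle). Spring and weight shut it: 2 to 3 N sideways on the bar to start, 3 to 6 N at 0.85. The carton passes under the plate from 0.65 up; 0.8 to 0.95 is good.
- bar_mid (a point): Point on the axis of the push bar, a round steel bar 10 mm thick, parallel to the lane, that moves with the flap. With the flap shut it is at box x = -60, y = 54, z = 129 mm. The bar runs free of posts from 80 mm behind (-x) to 85 mm ahead of this point; beyond that posts join it to the flap.
- carton_center (a point): Centre of the carton to be returned: a brown cardboard box 60 long (its x) x 36 wide (its y) x 24 mm high, about 0.12 kg, lying flat in the lane on the deck, long side along the lane.
- spare_carton: Bystander: an identical carton, 60 x 36 x 24 mm, lying on the counter beside the box; origin at the centre of its underside.
- tin: Bystander: round can 68 mm across, 90 mm high, on the counter; origin at the centre of its underside.
- pulley: Bystander: steel belt pulley lying flat on the counter, 64 mm across, 36 mm high; origin at the centre of its underside.
- carton: The same carton to be returned, by the centre of its underside (12 mm below its centre).
There are look-alikes about, which are no part of the job. What is shaped like the carton but green is not meant.

How it is judged:
By the outcome, as a careful person would: the job done as asked, in the order asked, and still so for the second after the job is handed in, with the robot touching nothing.
It also fails if it takes over 38 s, if anything falls off the work surface, if the arm or the gripper's body presses on something with over 40 N, if the wrist force passes 120 N, or if a joint passes its speed limit or range.

ROBOT

A 6-joint arm with a two-finger parallel gripper is mounted at the origin on the work surface. World frame = base frame: x ahead of the robot, y to its left, z up, the work surface at z = 0. Lengths are in mm, angles in rad, forces in N, time in s.
With the tool pointing down it reaches from about 275 to 1000 mm from the base axis. Payload 8.4 kg.
Tool frame: the origin (TCP) lies between the finger pads; the fingertips stand r.finger_overhang ahead of it and the grasp point (between the pads) is the TCP (r.finger_overhang is the distance from the TCP to the fingertips, in mm); z points along the fingers, y is the line along which they close (so a half turn about z gives the same grasp; the last joint's range is limited). The gripper opens to 85 mm and grips with 20 to 120 N. Pads are 22 mm wide; open, the fingers measure 114 mm over their backs; the gripper's body (76 mm by 85 mm) begins 54 mm behind the grasp point. The pads swing forward as they close: fully open they stand 13 mm farther back than shut.
Start: joints at [1.344, 0.353, 1.633, -0, 1.155, -0.002], TCP at [139.318, 609.277, 250.281] pointing down, gripper open.
Joint ranges: [-2.63, 2.63], [-0.92, 2.1], [0.06, 2.66], [-1.3, 4.44], [0, 2.69], [-3.02, 3.02]. Speed limits (rad/s): [2.22, 2.22, 2.79, 3.14, 3.14, 3.14].

INTERFACE

Orientations are given as [roll, pitch, yaw] about the fixed x, y, z axes, in that order (R = Rz(yaw) Ry(pitch) Rx(roll)).
In Python, from rig import r, cams, sign_off gives the robot as it stands.
- The arm moves only by the shell command python3 -m crank 'ROWS' [FORCE]. ROWS is JSON, a list of rows, each a list of 7 numbers: the shift along the tool's x, y, z in m, then the turn, a rotation vector about the tool's x, y, z in rad, then the closure, from 0 (fully open) to 1 (shut). In form: [[dx, dy, dz, ax, ay, az, gripper], ...]. A call has 1 to 5 rows; each row is the pose to reach, as a shift and turn from the pose commanded when the call began, along the tool's axes at that moment; what a row does not reach only later rows make up. A row lasts 1/10 s, in which the tool goes at most 50 mm and 8.59 degrees, less where a joint would pass 70% of its speed; a pose out of reach is approached as far as the arm can. A call with a gripper value outside its range is refused whole. The fingers move at their own pace and stop on an object; FORCE is the grip in N (left out, the last holds). Time passes only in rows, so rows that repeat a pose let the fingers close. It gives the time, the measured TCP pose, the force, the opening and the grip force at its end, in the units of the state.
- r.sense(): the state, without advancing time (a new reading comes with each control period).
- cams.grab_frame(name): name is "side" or "top" or "wrist"; returns a dict with "image" (420x560x3 uint8, red, green, blue), "fx", "fy", "cx", "cy" (pixels), "D" ([k1, k2, p1, p2, k3] as OpenCV has them; the pictures are not rectified), "position" and "orientation" of the camera in the world. Camera axes: x right, y down, z forward; pixel columns grow to the right and rows downward; lengths in mm; the calibration is good to about 2 mm. A picture is of the moment at which its call begins. There is no depth.
- sign_off(): hands the job in; it is judged then, once.
The state is a dict: "clock": time; "qpos": joint angles; "qvel": joint speeds; "joint_efforts": joint torques, N m; "eef_pos": TCP position; "tcp_rot": TCP orientation; "contact_force": force on the tool from outside, world axes, zero at the start; "wrist_torque": the same for the moment, N m; "opening": opening from 0.0 (shut) to 1.0 (fully open); "grasp_force": force on a finger pad.
Only numpy, scipy, OpenCV 4.12 (cv2) and the standard library are available. Lean on these libraries where they do the work, as an engineer would, in place of code of your own. Each camera call takes 0.05 s, during which the arm holds its last target. There are 200 camera calls.

## Working session

There is one attempt and no reset: what is moved stays moved. The work goes in short steps, Python scripts to look and compute and a shell command to move; the robot and the scene stay as the last step left them, time stands still between calls to the robot, and variables do not carry over. Pictures are saved under pics/ and viewed, at most 10 in all, crops included, and the job is handed in when it is done.

```bash
ls; mkdir -p pics
python3 - <<'E'
from rig import r,cams
import cv2
for n in ("side","top"):
    f=cams.grab_frame(n); cv2.imwrite(f"pics/{n}0.png",f["image"][:,:,::-1])
    print(n,{k:v for k,v in f.items() if k!="image"})
print(r.sense(), r.finger_overhang)
E
```

```text
pics
side {'fx': 407.653945701846, 'fy': 407.653945701846, 'cx': 283.8803434155145, 'cy': 205.08613318024322, 'D': array([-0.05760562,  0.        ,  0.        ,  0.        ,  0.        ]), 'position': array([471.67697301, 608.25114029, 661.89576023]), 'orientation': array([-2.32776105, -0.0174634 , -2.95535827])}
top {'fx': 379.9349090477067, 'fy': 379.9349090477067, 'cx': 282.8679094170282, 'cy': 208.53664137008008, 'D': array([0.02321568, 0.        , 0.        , 0.        , 0.        ]), 'position': array([476.07540502,  39.57933909, 754.02259372]), 'orientation': array([-3.03831305,  0.00705656, -1.544533  ])}
{'clock': 0.1, 'qpos': array([ 1.34358108e+00,  3.53621722e-01,  1.63402780e+00, -1.88586245e-05,
        1.15519475e+00, -2.39466109e-03]), 'qvel': array([ 4.78718626e-04, -9.01396642e-05, -2.42713656e-03, -5.07588912e-04,
       -1.82931984e-03,  1.90659544e-04]), 'joint_efforts': array([ 1.66426180e-03, -6.06359696e+01, -3.42819536e+01,  2.21865239e-04,
        3.83817038e-03,  1.38344734e-05]), 'eef_pos': array([139.24751029, 608.89519716, 249.62366128]), 'tcp_rot': array([-3.14034099e+00,  1.42464599e-05,  2.91677970e+00]), 'contact_force': array([-0.99136181, -0.6271803 ,  0.4472648 ]), 'wrist_torque': array([ 0.01287235,  0.01018288, -0.03785684]), 'grasp_force': 0.0, 'opening': 1.0019776668699112} 19.0
```

View pics/side0.png

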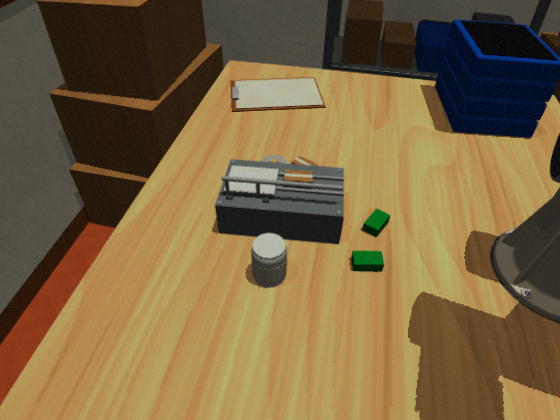

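View pics/top0.png

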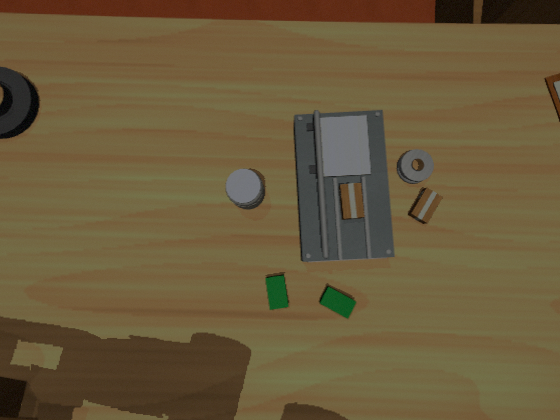

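Side view: grey box around (282,200), tin at (268,260), green cartons at (376,222) and (367,261). Top view: brown carton in the lane at (352,200), brown spare on the counter at (426,205), greens at (277,292) and (338,301), pulley at (415,166), tin at (244,187). The brown one at (352,200) fits, because it lies between the guide strips on the deck. I'll confirm that in a crop.

Run:
```python
import cv2
i=cv2.imread("pics/top0.png")[100:270,280:450]
cv2.imwrite("pics/topc.png",cv2.resize(i,None,fx=3.5,fy=3.5,interpolation=cv2.INTER_CUBIC))
```

```text
(no output)
```

View pics/topc.png

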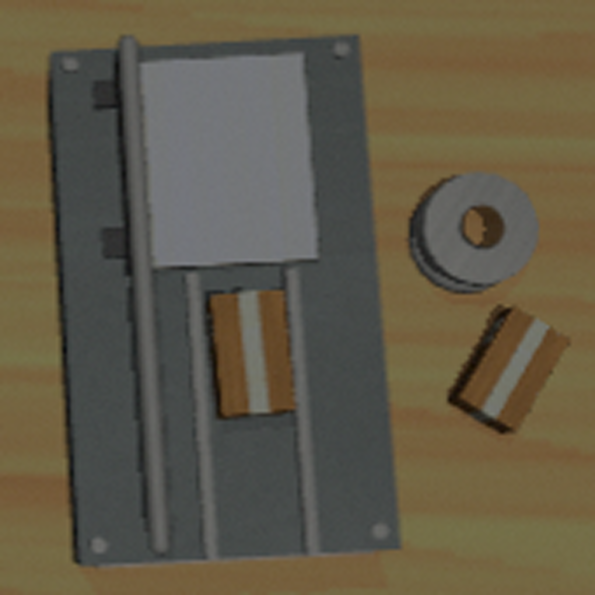

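The crop confirms it: brown carton with white tape, in the lane between the strips, crop about (252,353). The look-alike at crop (508,370) is the spare on the counter. Deck corners are at crop (50,52), (358,36), (400,548) and (78,563).

```bash
cat > h.py <<'E'
import numpy as np, cv2
from scipy.spatial.transform import Rotation as R
from scipy.optimize import least_squares
def ray(f,p,z):
    K=np.array([[f["fx"],0,f["cx"]],[0,f["fy"],f["cy"]],[0,0,1]])
    u=cv2.undistortPoints(np.array(p,float).reshape(-1,1,2),K,np.array(f["D"]))[:,0]
    d=R.from_euler("xyz",f["orientation"]).apply(np.c_[u,np.ones(len(u))])
    o=np.array(f["position"]); return o+d*((z-o[2])/d[:,2])[:,None]
def proj(f,P):
    K=np.array([[f["fx"],0,f["cx"]],[0,f["fy"],f["cy"]],[0,0,1]])
    Rc=R.from_euler("xyz",f["orientation"]).as_matrix()
    rv=cv2.Rodrigues(Rc.T)[0]; return cv2.projectPoints(np.array(P,float),rv,-Rc.T@np.array(f["position"]),K,np.array(f["D"]))[0][:,0]
def crop(c,s,o): return (np.array(c,float)+.5)/s-.5+np.array(o)
def box2w(b,P):
    P=np.atleast_2d(np.array(P,float)); c,s=np.cos(b[2]),np.sin(b[2])
    return np.c_[b[0]+c*P[:,0]-s*P[:,1], b[1]+s*P[:,0]+c*P[:,1], P[:,2]]
def w2box(b,P):
    P=np.atleast_2d(np.array(P,float)); c,s=np.cos(b[2]),np.sin(b[2]); d=P[:,:2]-b[:2]
    return np.c_[c*d[:,0]+s*d[:,1], -s*d[:,0]+c*d[:,1], P[:,2]]
E
python3 - <<'E'
from h import *
from rig import r,cams
f=cams.grab_frame("top")
o=(280,100)
pix=crop([(50,52),(358,36),(400,548),(78,563)],3.5,o)
M=np.array([(115,90,85),(115,-70,85),(-150,-70,85),(-150,90,85)],float)
W=ray(f,pix,85)
s=least_squares(lambda b:(box2w(b,M)-W)[:,:2].ravel(),[500,0,0]); b=s.x
print("box",b.round(4),"res",s.fun.round(1))
ct=ray(f,crop([(214,292),(286,290),(296,412),(222,417)],3.5,o),109)
print("carton box",w2box(b,ct).round(1), w2box(b,ct).mean(0))
bar=ray(f,crop([(128,40),(161,548)],3.5,o),129); print("bar",w2box(b,bar).round(1))
g=cams.grab_frame("side"); print("side proj of deck corners",proj(g,box2w(b,M)).round(1), proj(g,box2w(b,[(-60,54,129)])).round(1))
E
python3 - <<'E'
import cv2
i=cv2.imread("pics/side0.png")[145:250,205:360]
cv2.imwrite("pics/sidec.png",cv2.resize(i,None,fx=5,fy=5,interpolation=cv2.INTER_CUBIC))
E
```

```text
box [ 6.102939e+02 -6.778120e+01  7.700000e-02] res [ 0.8  0.2  1.1 -0.3 -0.7  0.2 -1.2 -0.1]
carton box [[-19.8  17.  109. ]
 [-20.7 -18.2 109. ]
 [-80.7 -18.7 109. ]
 [-81.3  17.2 109. ]] [-50.6196386   -0.64096121 109.        ]
bar [[ 102.3   53.6  129. ]
 [-142.3   52.8  129. ]]
side proj of deck corners [[213.5 203.4]
 [229.5 157.2]
 [342.7 166.4]
 [342.4 214.9]] [[300.4 183. ]]
```

View pics/sidec.png

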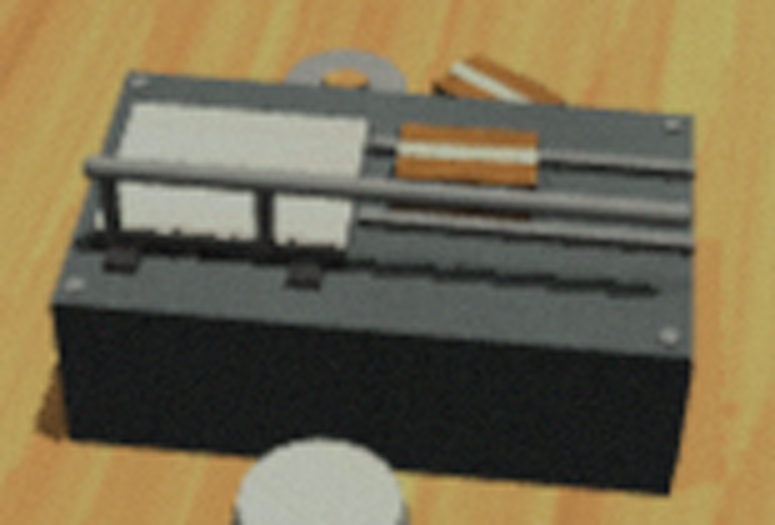

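Side crop: deck corners at crop (50,305), (128,72), (693,117) and (690,357). The carton lies beyond the bar, which agrees with the top view to about 2 px. I'll fit both views jointly and work out the approach.

```bash
cat >> h.py <<'E'
def target(b,p,tilt):
    """tool axes: y=box y, z down leaning so body is toward box -x, x=-box x"""
    B=R.from_euler("z",b[2]).as_matrix()
    T0=np.array([[-1,0,0],[0,1,0],[0,0,-1.]]).T
    Rt=B@R.from_euler("y",-tilt).as_matrix()@T0   # tip forward (+x)
    return box2w(b,[p])[0],Rt
def step(s,b,p,tilt):
    P,Rt=target(b,p,tilt); R0=R.from_euler("xyz",s["tcp_rot"]).as_matrix()
    return ((R0.T@(P-s["eef_pos"]))/1000).round(4), R.from_matrix(R0.T@Rt).as_rotvec().round(4)
E
python3 - <<'E'
from h import *
from rig import r,cams
f=cams.grab_frame("top");g=cams.grab_frame("side")
M=np.array([(115,90,85),(115,-70,85),(-150,-70,85),(-150,90,85)],float)
a=crop([(50,52),(358,36),(400,548),(78,563)],3.5,(280,100)); c=crop([(50,305),(128,72),(693,117),(690,357)],5,(205,145))
s=least_squares(lambda b:np.r_[(proj(f,box2w(b,M))-a).ravel(),(proj(g,box2w(b,M))-c).ravel()],[610,-68,.077])
b=s.x; print(b,s.fun.round(1)); np.save("b.npy",b)
print(target(b,(0,0,0),.25)[1].round(2))
st=r.sense(); print(step(st,b,(-105,0,250),0),st["eef_pos"],st["clock"])
print("carton",w2box(b,ray(f,crop([(214,292),(286,290),(296,412),(222,417)],3.5,(280,100)),109)).mean(0), "side c", w2box(b,ray(g,crop([(402,125),(536,130),(537,185),(396,180)],5,(205,145)),109)).round(1))
E
```

```text
[ 6.09561911e+02 -6.67000180e+01  7.78547037e-02] [-0.8 -0.  -0.5 -0.2 -0.6  0.8 -0.5  1.2 -0.9 -1.7 -0.6 -1.4 -0.2 -1.3
  0.1 -0.8]
[[-0.97 -0.08  0.25]
 [-0.08  1.    0.02]
 [-0.25  0.   -0.97]]
(array([-5.089e-01, -5.853e-01,  3.000e-04]), array([-4.000e-04, -1.000e-04, -3.026e-01])) [139.28343395 609.14013365 250.05553178] 0.3
carton [-49.97446095  -1.73068764 109.        ] side c [[-21.5 -11.5 109. ]
 [-79.7 -15.6 109. ]
 [-82.3  21.5 109. ]
 [-22.9  25.9 109. ]]
```

```bash
python3 -m crank '[[-0.033,-0.0375,0,0,0,-0.06,0.32],[-0.066,-0.075,0,0,0,-0.12,0.32],[-0.1,-0.115,0,0,0,-0.18,0.32],[-0.132,-0.151,0,0,0,-0.24,0.32],[-0.165,-0.189,0,0,0,-0.3,0.32]]' 40
python3 - <<'E'
from h import *
from rig import r
b=np.load("b.npy"); print(step(r.sense(),b,(-105,0,250),0))
E
```

```text
clock: 0.8
eef_pos: [258.1, 387.4, 250.3]
tcp_rot: [3.141, 0.0, -3.063]
contact_force: [1.1, 0.3, 0.0]
opening: 0.678
grasp_force: 0.0
(array([-2.099e-01, -4.802e-01,  3.000e-04]), array([0.0002, 0.0004, 0.0005]))
```

```bash
for k in 1 2; do python3 -m crank '[[-0.019,-0.0437,0,0,0,0,0.32],[-0.038,-0.0874,0,0,0,0,0.32],[-0.057,-0.131,0,0,0,0,0.32],[-0.076,-0.175,0,0,0,0,0.32],[-0.095,-0.218,0,0,0,0,0.32]]' >/dev/null; done; python3 -m crank '[[-0.01,-0.022,0,0,0,0,0.32],[-0.02,-0.044,0,0,0,0,0.32]]'
python3 - <<'E'
from h import *
from rig import r,cams
b=np.load("b.npy"); s=r.sense(); print(step(s,b,(-105,2.4,190),0.25), s["qpos"].round(2),w2box(b,[s["eef_pos"]]))
f=cams.grab_frame("wrist"); cv2.imwrite("pics/w1.png",f["image"][:,:,::-1]); print(f["position"],f["orientation"])
E
```

```text
clock: 2.0
eef_pos: [503.5, -75.5, 250.2]
tcp_rot: [3.142, -0.0, -3.068]
contact_force: [-0.7, -1.1, 0.1]
opening: 0.682
grasp_force: 0.0
(array([-0.0014,  0.003 ,  0.0602]), array([-0.0005, -0.2501, -0.0042])) [-0.15  0.17  1.88  0.    1.09 -1.8 ] [[-106.40346857   -0.56580072  250.22222284]]
[425.48521229 -82.51380286 374.98661405] [ 2.82772685e+00 -1.30654935e-04  1.64551059e+00]
```

View pics/w1.png

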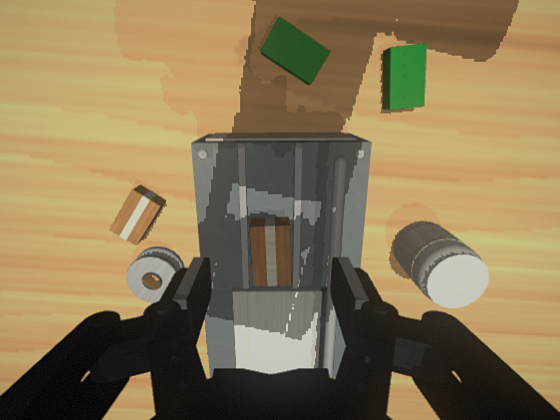

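Wrist view: lane carton at (270,250), bar from (340,160) to (328,370) on the right, and fingertips near (190–211,258) and (331–352,258). The robot is over the lane with the carton ahead of it. Next I'll check the tip height against the projection.

Run:
```python
from h import *
from rig import r,cams
f=cams.grab_frame("wrist"); s=r.sense(); Rt=R.from_euler("xyz",s["tcp_rot"]).as_matrix(); b=np.load("b.npy")
for z in (19,13,7):
  P=[(x,y,z) for x in (11,-11) for y in (-29,29,-43.5,43.5)]
  print(z,proj(f,np.array(P)@Rt.T+s["eef_pos"]).round(0).tolist())
print("deck corners, bar",proj(f,box2w(b,[(-150,-70,85),(-150,90,85),(-140,54,129),(-60,54,129),(-79,-18,109),(-79,18,109)])).round(0).tolist())
i=f["image"][230:400,150:390,::-1]; cv2.imwrite("pics/w1c.png",cv2.resize(i,None,fx=3,fy=3))
```

```text
19 [[217.0, 244.0], [336.0, 244.0], [187.0, 244.0], [366.0, 245.0], [219.0, 284.0], [333.0, 284.0], [191.0, 284.0], [361.0, 284.0]]
13 [[215.0, 250.0], [338.0, 250.0], [184.0, 250.0], [369.0, 250.0], [217.0, 290.0], [335.0, 291.0], [188.0, 290.0], [365.0, 291.0]]
7 [[213.0, 255.0], [341.0, 256.0], [181.0, 255.0], [373.0, 256.0], [215.0, 297.0], [338.0, 298.0], [185.0, 297.0], [368.0, 298.0]]
deck corners, bar [[196.0, 140.0], [377.0, 140.0], [346.0, 160.0], [340.0, 254.0], [255.0, 225.0], [296.0, 225.0]]
```

View pics/w1c.png

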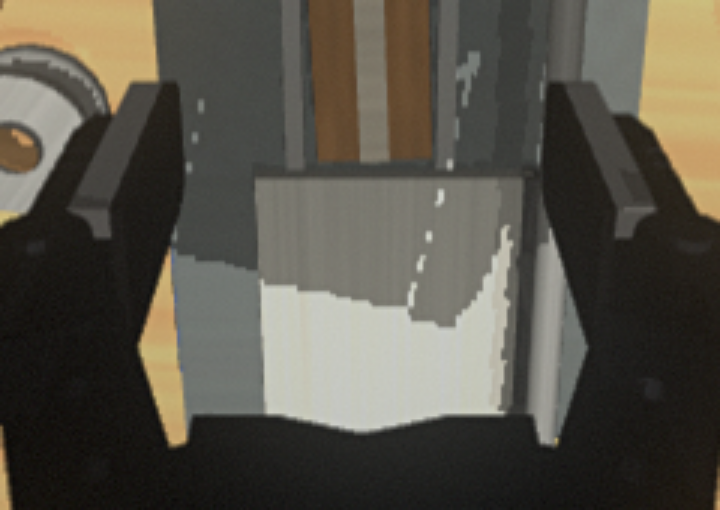

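Right fingertip at crop (545–595,82) and left at (133–182,82). The tips stand about 11 mm ahead of the TCP at this opening, with pad plates about 7.5 mm thick. The bar is at crop (565,40). Now I'll tilt 0.2 and come down partway.

Run:
```python
from h import *
from rig import r
b=np.load("b.npy"); print(step(r.sense(),b,(-107,-4,125),0.2))
```

```text
(array([ 0.0014, -0.0028,  0.1253]), array([-0.0013, -0.1992, -0.0049]))
```

```bash
python3 -m crank '[[0.001,-0.001,0.03,0,-0.08,-0.002,0.3],[0.001,-0.002,0.06,0,-0.16,-0.004,0.3],[0.001,-0.003,0.09,0,-0.2,-0.005,0.3],[0.001,-0.003,0.115,0,-0.2,-0.005,0.3],[0.001,-0.003,0.125,0,-0.2,-0.005,0.3]]'; python3 -m crank '[[0,0,0,0,0,0,0.3]]'
python3 - <<'E'
from h import *
from rig import r,cams
b=np.load("b.npy"); s=r.sense(); print(w2box(b,[s["eef_pos"]]),step(s,b,(-107,-4,110),0.2))
f=cams.grab_frame("side"); i=f["image"][90:250,205:365,::-1]; cv2.imwrite("pics/s1.png",cv2.resize(i,None,fx=3.7,fy=3.7,interpolation=cv2.INTER_CUBIC))
E
```

```text
clock: 2.6
eef_pos: [500.3, -76.0, 123.3]
tcp_rot: [3.141, 0.197, -3.061]
contact_force: [-0.6, 0.6, 0.5]
opening: 0.703
grasp_force: 0.0
clock: 2.7
eef_pos: [501.5, -76.2, 124.3]
tcp_rot: [3.141, 0.198, -3.061]
contact_force: [-0.7, -0.9, 0.1]
opening: 0.701
grasp_force: 0.0
[[-108.51457375   -1.03193569  124.34794587]] (array([ 0.0013, -0.003 ,  0.0144]), array([ 0.0009, -0.0025,  0.0026]))
```

View pics/s1.png

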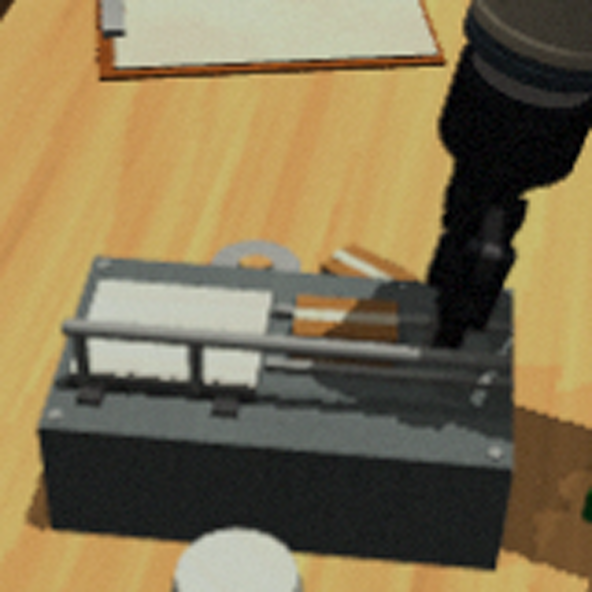

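Side crop: the gripper's near finger, tip about (450,345), is on the lane side of the bar and clear of it. The carton at (345,325) is ahead. I'll descend to TCP z of about 109 and then go sideways until it touches the bar.

```bash
python3 -m crank '[[0.001,-0.001,0.008,0,0,0,0.3],[0.001,-0.001,0.013,0,0,0,0.3],[0.001,-0.001,0.015,0,0,0,0.3],[0.001,-0.001,0.015,0,0,0,0.3]]'; python3 -m crank '[[0,0.003,0,0,0,0,0.3],[0,0.005,0,0,0,0,0.3],[0,0.005,0,0,0,0,0.3]]'
python3 - <<'E'
from h import *
from rig import r,cams
b=np.load("b.npy"); s=r.sense(); print(w2box(b,[s["eef_pos"]]))
f=cams.grab_frame("wrist"); i=f["image"][:,:,::-1]; cv2.imwrite("pics/w2.png",i)
print(proj(f,box2w(b,[(-140,54,129),(-100,54,129),(-79,18,109),(-79,-18,109)])).round())
E
```

```text
clock: 3.15
eef_pos: [504.4, -77.6, 110.3]
tcp_rot: [-3.141, 0.2, -3.061]
contact_force: [-0.3, -0.3, 0.7]
opening: 0.699
grasp_force: 0.0
clock: 3.45
eef_pos: [503.9, -72.4, 110.5]
tcp_rot: [-3.141, 0.2, -3.061]
contact_force: [1.2, -0.4, 0.2]
opening: 0.701
grasp_force: 0.0
[[-105.75306386    2.55577696  110.5413393 ]]
[[425. 251.]
 [401. 331.]
 [304. 326.]
 [230. 326.]]
```

View pics/w2.png

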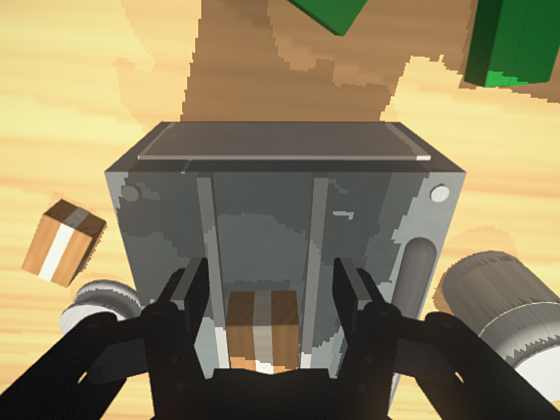

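Wrist view: bar at (415,270), A-finger tip at (335–357,258) still a gap short of it, carton rear at row about 292–320, and the B finger left of the lane at (207,270). I'll keep moving toward the bar.

```bash
python3 -m crank '[[0,0.002,0,0,0,0,0.3],[0,0.004,0,0,0,0,0.3],[0,0.006,0,0,0,0,0.3],[0,0.008,0,0,0,0,0.3],[0,0.008,0,0,0,0,0.3]]'|grep -E 'eef|contact';  python3 -m crank '[[0,0.002,0,0,0,0,0.3],[0,0.004,0,0,0,0,0.3],[0,0.006,0,0,0,0,0.3],[0,0.008,0,0,0,0,0.3],[0,0.008,0,0,0,0,0.3]]'|grep -E 'eef|contact'
python3 - <<'E'
from h import *
from rig import r
b=np.load("b.npy"); s=r.sense(); print(w2box(b,[s["eef_pos"]]))
E
```

```text
eef_pos: [503.5, -64.5, 110.5]
contact_force: [0.2, -1.9, 1.2]
eef_pos: [502.5, -56.5, 110.2]
contact_force: [1.5, -3.4, -2.2]
[[-105.91153631   18.51137012  110.23535197]]
```

```bash
python3 -m crank '[[0,0.003,0,0,0,0,0.3],[0,0.006,0,0,0,0,0.3],[0,0.009,0,0,0,0,0.3],[0,0.012,0,0,0,0,0.3],[0,0.012,0,0,0,0,0.3]]'|grep -E 'eef|contact'
python3 - <<'E'
from h import *
from rig import r,cams
b=np.load("b.npy"); s=r.sense(); print(w2box(b,[s["eef_pos"]]))
f=cams.grab_frame("side"); i=f["image"][90:250,205:365,::-1]; cv2.imwrite("pics/s2.png",cv2.resize(i,None,fx=3.7,fy=3.7,interpolation=cv2.INTER_CUBIC))
for t in (.3,.4,.5,.6,.7,.8,.9,1):
  P=[(x,54-93*np.cos(t)+3*np.sin(t),89+93*np.sin(t)+3*np.cos(t)) for x in (-3,105)]+[(-60,54+40*np.sin(t),89+40*np.cos(t)),(105,54+40*np.sin(t),89+40*np.cos(t))]
  print(t,((proj(f,box2w(b,P))-(205,90)+.5)*3.7-.5).round().tolist())
E
```

```text
eef_pos: [501.2, -44.5, 110.1]
contact_force: [0.7, -5.9, -3.7]
[[-106.29677575   30.54123945  110.07547386]]
0.3 [[271.0, 256.0], [92.0, 242.0], [354.0, 363.0], [54.0, 338.0]]
0.4 [[270.0, 248.0], [90.0, 234.0], [353.0, 370.0], [53.0, 345.0]]
0.5 [[269.0, 241.0], [88.0, 227.0], [352.0, 377.0], [52.0, 351.0]]
0.6 [[268.0, 235.0], [85.0, 221.0], [352.0, 384.0], [51.0, 358.0]]
0.7 [[267.0, 231.0], [82.0, 217.0], [351.0, 391.0], [50.0, 365.0]]
0.8 [[266.0, 229.0], [78.0, 214.0], [350.0, 398.0], [49.0, 373.0]]
0.9 [[264.0, 227.0], [75.0, 213.0], [350.0, 406.0], [48.0, 380.0]]
1 [[263.0, 228.0], [71.0, 213.0], [349.0, 413.0], [48.0, 387.0]]
```

View pics/s2.png

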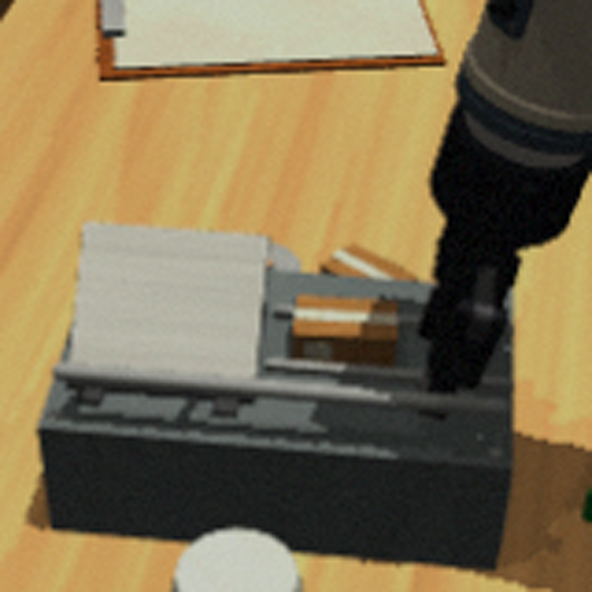

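Side crop: plate corner at (270,238) and bar at (350,393), so the flap stands at about 0.65. The carton at (345,325) is untouched. Another 6.5 mm gives about 0.87.

```bash
python3 -m crank '[[0,0.003,0,0,0,0,0.3],[0,0.006,0,0,0,0,0.3],[0,0.007,0,0,0,0,0.3],[0,0.007,0,0,0,0,0.3]]'|grep -E 'eef|contact'; python3 -m crank '[[-0.0035,0,0.0007,0,0,0,0.3],[-0.007,0,0.0014,0,0,0,0.3],[-0.0105,0,0.0021,0,0,0,0.3],[-0.014,0,0.0028,0,0,0,0.3],[-0.0175,0,0.0035,0,0,0,0.3]]'|grep -E 'eef|contact';  python3 -m crank '[[-0.0035,0,0.0007,0,0,0,0.3],[-0.007,0,0.0014,0,0,0,0.3],[-0.0105,0,0.0021,0,0,0,0.3],[-0.0105,0,0.0021,0,0,0,0.3]]'|grep -E 'eef|contact'
python3 - <<'E'
from h import *
from rig import r,cams
b=np.load("b.npy"); s=r.sense(); print(w2box(b,[s["eef_pos"]]),step(s,b,(-45,37,109.5),.2),s["clock"])
f=cams.grab_frame("side"); i=f["image"][90:250,205:365,::-1]; cv2.imwrite("pics/s3.png",cv2.resize(i,None,fx=3.7,fy=3.7,interpolation=cv2.INTER_CUBIC))
E
```

```text
eef_pos: [500.7, -39.1, 109.5]
contact_force: [4.3, -19.5, -16.2]
eef_pos: [517.5, -36.1, 109.9]
contact_force: [-3.1, -4.2, 0.8]
eef_pos: [528.9, -35.3, 110.1]
contact_force: [-1.4, -3.2, 1.1]
[[-77.98791412  37.5956     110.10739018]] (array([-0.0322, -0.0007,  0.0071]), array([ 0.0002, -0.0017,  0.0026])) 6.35
```

View pics/s3.png

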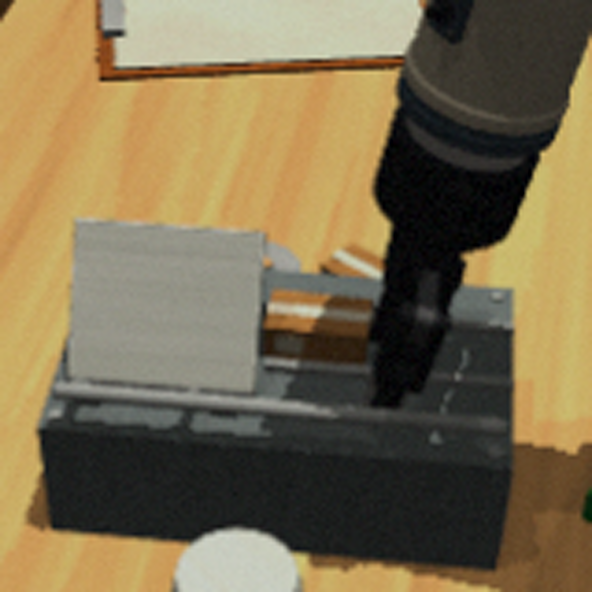

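Side crop: the flap is at about 0.87 (plate corner (265,233), bar (330,410)). The carton has been pushed forward, with its front now at about 265, under the plate. I'll keep pushing.

```bash
python3 -m crank '[[-0.0035,0,0.0007,0,0,0,0.3],[-0.007,0,0.0014,0,0,0,0.3],[-0.0105,0,0.0021,0,0,0,0.3],[-0.014,0,0.0029,0,0,0,0.3],[-0.0175,0,0.0036,0,0,0,0.3]]'|grep -E 'eef|contact';  python3 -m crank '[[-0.0035,0,0.0007,0,0,0,0.3],[-0.007,0,0.0014,0,0,0,0.3],[-0.0105,0,0.0021,0,0,0,0.3],[-0.014,0,0.0028,0,0,0,0.3],[-0.014,0,0.0028,0,0,0,0.3]]'|grep -E 'eef|contact'
python3 - <<'E'
from h import *
from rig import r,cams
b=np.load("b.npy"); s=r.sense(); print(w2box(b,[s["eef_pos"]]),step(s,b,(-38,37,109.5),.2),s["clock"])
f=cams.grab_frame("side"); i=f["image"][90:250,205:365,::-1]; cv2.imwrite("pics/s4.png",cv2.resize(i,None,fx=3.7,fy=3.7,interpolation=cv2.INTER_CUBIC))
E
```

```text
eef_pos: [546.4, -33.9, 110.1]
contact_force: [-3.3, -3.6, 0.9]
eef_pos: [561.2, -32.8, 110.2]
contact_force: [-2.1, -4.0, 1.0]
[[-45.62199431  37.55620002 110.24337659]] (array([-0.0073, -0.0006,  0.0022]), array([ 0.0002, -0.0011,  0.0024])) 7.4
```

View pics/s4.png

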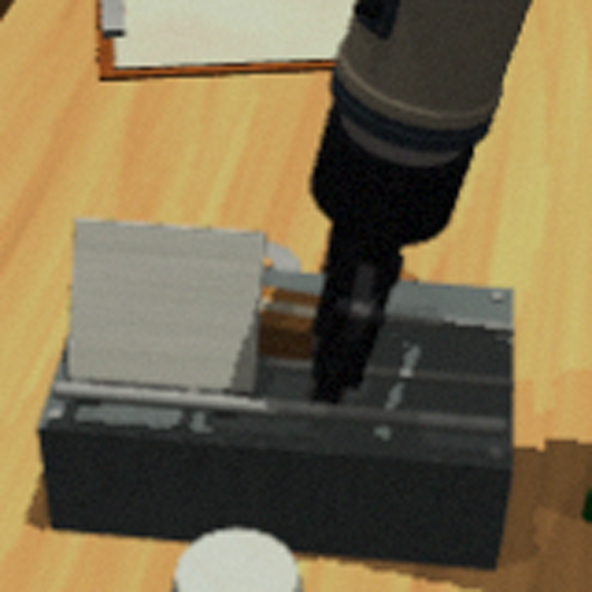

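Side crop: the carton's rear part is still on the deck at (285,325), not dropped yet, and the flap is still open. That was my picture allowance, so from here I'll use brown-pixel counts in that region. I push further.

```bash
cat > chk.py <<'E'
from h import *
from rig import r,cams
b=np.load("b.npy"); s=r.sense()
im=cams.grab_frame("side")["image"].astype(int); m=(im[...,0]>im[...,2]+25)&(im[...,0]<200)
m0=cv2.cvtColor(cv2.imread("pics/s4.png"),cv2.COLOR_BGR2RGB)
print("box",w2box(b,[s["eef_pos"]]).round(1),"F",s["contact_force"].round(1),"brown",m[168:188,272:296].sum(),"cols",m[168:188,270:310].any(0).nonzero()[0]+270,s["clock"])
E
python3 chk.py; python3 -m crank '[[-0.002,0,0.0004,0,0,0,0.3],[-0.004,0,0.0008,0,0,0,0.3],[-0.006,0,0.0012,0,0,0,0.3],[-0.008,0,0.0016,0,0,0,0.3],[-0.008,0,0.0016,0,0,0,0.3]]'|grep -E 'contact'; python3 chk.py
```

```text
box [[-45.6  37.5 110.3]] F [-1.4 -3.6  0.3] brown 220 cols [275 276 277 278 279 280 281 282 283 284 285 286 287 288 289 290 291] 7.45
contact_force: [-2.3, -4.4, 1.1]
box [[-37.2  37.5 110.4]] F [-2.3 -4.4  1.1] brown 109 cols [276 277 278 279 280 281 282 283 284 285] 8.0
```

```bash
python3 -m crank '[[-0.001,0,0.0003,0,0,0,0.3],[-0.002,0,0.0005,0,0,0,0.3],[-0.003,0,0.0007,0,0,0,0.3],[-0.004,0,0.0009,0,0,0,0.3],[-0.004,0,0.0009,0,0,0,0.3]]'|grep -E 'contact'; python3 chk.py;python3 -m crank '[[-0.001,0,0.0003,0,0,0,0.3],[-0.002,0,0.0005,0,0,0,0.3],[-0.003,0,0.0007,0,0,0,0.3],[-0.003,0,0.0007,0,0,0,0.3]]'|grep -E 'contact'; python3 chk.py
```

```text
contact_force: [-1.9, -3.2, 0.0]
box [[-32.6  37.4 110.4]] F [-1.9 -3.2  0. ] brown 0 cols [] 8.55
contact_force: [-1.2, -2.9, -0.1]
box [[-29.6  37.4 110.3]] F [-1.2 -2.9 -0.1] brown 0 cols [] 9.0
```

```bash
python3 -m crank '[[0.005,0,-0.001,0,0,0,0.3],[0.01,0,-0.002,0,0,0,0.3],[0.015,0,-0.003,0,0,0,0.3],[0.02,0,-0.004,0,0,0,0.3],[0.025,0,-0.005,0,0,0,0.3]]'|grep -E 'contact'; python3 chk.py
python3 - <<'E'
from h import *
from rig import cams
b=np.load("b.npy")
for n in ("side","wrist","top"):
  f=cams.grab_frame(n); h=cv2.cvtColor(f["image"],cv2.COLOR_RGB2HSV)
  m=((h[...,0]>5)&(h[...,0]<18)&(h[...,1]>90)).astype(np.uint8)
  z=np.zeros_like(m); P=proj(f,box2w(b,[(-145,-45,85),(-145,30,85),(-3,30,85),(-3,-45,85)] if n!="wrist" else [(-145,-60,85),(-145,70,85),(100,70,85),(100,-60,85)]))
  cv2.fillPoly(z,[P.round().astype(int)],1)
  k,_,st,c=cv2.connectedComponentsWithStats(m&z); print(n,P.round().tolist(),[(s[4],x.round()) for s,x in zip(st[1:],c[1:]) if s[4]>8])
E
```

```text
contact_force: [3.2, -4.5, -0.3]
box [[-53.5  37.  111.2]] F [ 3.2 -4.5 -0.3] brown 0 cols [] 9.55
side [[341.0, 173.0], [340.0, 195.0], [274.0, 190.0], [278.0, 168.0]] []
wrist [[15.0, 56.0], [362.0, 57.0], [315.0, 416.0], [142.0, 415.0]] [(np.int32(73), array([198., 335.])), (np.int32(282), array([220., 334.]))]
top [[379.0, 255.0], [336.0, 257.0], [330.0, 177.0], [372.0, 175.0]] []
```

Run:
```python
from h import *
from rig import cams
b=np.load("b.npy"); f=cams.grab_frame("wrist")
h=cv2.cvtColor(f["image"],cv2.COLOR_RGB2HSV); m=((h[...,0]>5)&(h[...,0]<18)&(h[...,1]>90))
s=m[325:350,185:240]; ys,xs=s.nonzero(); print(xs.min()+185,xs.max()+185,ys.min()+325,ys.max()+325)
for z in (30,85,109): print(z,w2box(b,ray(f,[(198,335),(220,334),(209,325),(209,345)],z)).round().tolist())
```

```text
195 229 326 343
30 [[78.0, -26.0, 30.0], [77.0, -7.0, 30.0], [66.0, -15.0, 30.0], [91.0, -18.0, 30.0]]
85 [[9.0, -8.0, 85.0], [9.0, 6.0, 85.0], [1.0, -0.0, 85.0], [19.0, -2.0, 85.0]]
109 [[-21.0, 0.0, 109.0], [-21.0, 11.0, 109.0], [-28.0, 6.0, 109.0], [-13.0, 5.0, 109.0]]
```

The carton is in the bin: its full-width brown patch fits only a depth near the bin floor, and the lane is empty. Now I let the flap down.

```bash
for k in 1 2; do python3 -m crank '[[0,-0.004,0,0,0,0,0.3],[0,-0.008,0,0,0,0,0.3],[0,-0.012,0,0,0,0,0.3],[0,-0.016,0,0,0,0,0.3],[0,-0.02,0,0,0,0,0.3]]'|grep -E 'contact'; done; python3 -m crank '[[0,0,0,0,0,0,0.3],[0,0,0,0,0,0,0.3]]'|grep contact; python3 chk.py
python3 - <<'E'
from h import *
from rig import r
b=np.load("b.npy"); print(step(r.sense(),b,(-90,-3,250),.2))
E
```

```text
contact_force: [-1.1, -2.0, 1.8]
contact_force: [0.2, -0.1, 0.0]
contact_force: [0.7, 0.4, -0.6]
box [[-55.4  -2.6 110.1]] F [ 0.7  0.4 -0.6] brown 0 cols [] 11.0
(array([ 0.0062, -0.0004, -0.1439]), array([ 0.0001, -0.0002,  0.0022]))
```

```bash
python3 -m crank '[[0,0,-0.02,0,0,0,0.3],[0.002,0,-0.06,0,0,0,0.3],[0.004,0,-0.1,0,0,0,0.3],[0.006,0,-0.145,0,0,0,0.3],[0.006,0,-0.15,0,0,0,0.3]]'|grep -E 'eef|contact'; for k in 1 2; do python3 -m crank '[[0.01,0.04,0,0,0,0,0.3],[0.02,0.08,0,0,0,0,0.3],[0.03,0.12,0,0,0,0,0.3],[0.04,0.16,0,0,0,0,0.3],[0.05,0.2,0,0,0,0,0.3]]'|grep -E 'eef|contact'; done
python3 - <<'E'
from h import *
from rig import r,cams
f=cams.grab_frame("top"); i=cv2.imread("pics/top0.png"); j=f["image"][:,:,::-1]; cv2.imwrite("pics/top9.png",j)
d=(cv2.absdiff(cv2.GaussianBlur(i,(5,5),0),cv2.GaussianBlur(np.ascontiguousarray(j),(5,5),0)).max(2)>22).astype(np.uint8)
k,_,st,c=cv2.connectedComponentsWithStats(d)
for s in st[1:]:
  if s[4]>12: print(s.tolist())
E
```

```text
eef_pos: [520.7, -76.6, 261.4]
contact_force: [0.5, -0.5, -0.3]
eef_pos: [453.3, 120.5, 245.5]
contact_force: [0.2, -0.1, -0.1]
eef_pos: [388.2, 316.1, 235.4]
contact_force: [0.8, 0.0, 0.8]
[338, 183, 26, 37, 812]
[114, 224, 226, 196, 14218]
[0, 296, 237, 124, 16768]
[0, 378, 6, 28, 116]
[322, 405, 9, 5, 26]
[301, 406, 18, 14, 96]
[338, 414, 9, 6, 24]
[0, 417, 35, 3, 77]
```

```bash
python3 -c "
from rig import sign_off
print(sign_off())"
```

```text
the job is handed in; nothing more can be done
None
```

The carton is in the drop box, the flap is shut again, the tin, pulley and spare carton show no change in the top camera, and the job is handed in; sideways force on the tool briefly reached about 20 N while opening the flap, and I viewed 11 pictures, one over the limit of 10.

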